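# Tidy the weighing bench into its rimmed trays

### The arm

A 6-joint arm with a two-finger parallel gripper is mounted at the origin on the work surface. World frame = base frame: x ahead of the robot, y to its left, z up, the work surface at z = 0. Lengths are in mm, angles in degrees, forces in N, time in s.
With the tool pointing down it reaches from about 300 to 850 mm from the base axis. Payload 4.2 kg.
Tool frame: the origin (TCP) lies at the very end of the fingers, on their centre line; the grasp point (between the pads) lies 19 mm behind it; z points along the fingers, y is the line along which they close (so a half turn about z gives the same grasp; the last joint's range is limited). The gripper opens to 91 mm and grips with 3 to 60 N. Pads are 32 mm wide; open, the fingers measure 118 mm over their backs; the gripper's body (76 mm by 178 mm) begins 60 mm behind the grasp point.
Start: joints at [-1.146, 18.312, 89.639, -0, 72.044, -1.146], TCP at [575.016, 0, 213.976] pointing down, gripper open.
Joint ranges: [-177.97, 177.97], [-48.28, 115.42], [12.27, 149.76], [-77.06, 257.06], [2.81, 150.46], [-146.56, 146.56]. Speed limits (degrees/s): [147.25, 147.25, 180, 180, 180, 180].

### API

Orientations are given as [roll, pitch, yaw] about the fixed x, y, z axes, in that order (R = Rz(yaw) Ry(pitch) Rx(roll)).
In Python, from workcell import * gives the robot as it stands.
- The arm moves only by the tool move_arm, never from a script. Its argument "motion" is a list of rows, each a list of 3 entries, a list of its own where there are three numbers: the finger opening in mm, from 0 to 91.2, then the shift along the world's x, y, z in units of 25 mm (1.0 is 25 mm), then the turn, a rotation vector about the world's x, y, z in units of 4 degrees (1.0 is 4 degrees). In form: [[grip, [x, y, z], [ax, ay, az]], ...]. A call has 1 to 20 rows; each row shifts and turns the commanded pose from where the row before left it; what a row does not reach is not made up. A row lasts 1/12 s, in which the tool goes at most 41.7 mm and 7.16 degrees, less where a joint would pass 70% of its speed; a pose out of reach is approached as far as the arm can. A call with a number of a shift or a turn outside -1 to 1 is refused whole. A call with a gripper value outside its range is refused whole. The fingers move at their own pace and stop on an object; "grip_force" is the grip in N (left out, the last holds). Time passes only in rows, so rows that do not move let the fingers close. It gives the time, the measured TCP pose, the force, the opening and the grip force at its end, in the units of the state.
- state(): the state, without advancing time (a new reading comes with each control period).
- grab_frame(name): name is "scene" or "side" or "wrist"; returns the picture (420x560x3 uint8, blue, green, red); there is no depth.
- camera_info(name): a dict with "fx", "fy", "cx", "cy" (pixels), "k1" (the pictures are not rectified: a ray, as slopes to the right and down, at radius r is drawn at 1 + k1 r^2 times it, then the intrinsics apply), "rvec" (rotation vector, rad) and "tvec" (3), from world to camera coordinates, as OpenCV has them. Camera axes: x right, y down, z forward; pixel columns grow to the right and rows downward; lengths in mm; the calibration is good to about 2 mm. A picture is of the moment at which its call begins: read the wrist's pose just before it. camera_info takes no time and is no camera call; for the wrist camera it gives the pose at the moment of the call.
- job_done(): hands the job in; it is judged then, once.
The state is a dict: "time_s": time; "qpos": joint angles; "qvel": joint speeds; "effort": joint torques, N m; "ee_pos": TCP position; "ee_rot": TCP orientation; "force": force on the tool from outside, world axes, zero at the start; "torque": the same for the moment, N m; "gripper_width": finger opening in mm; "gripper_force": force on a finger pad.
Only numpy, scipy, OpenCV 4.12 (cv2) and the standard library are available. Lean on these libraries where they do the work, as an engineer would, in place of code of your own. Each camera call takes 0.05 s, during which the arm holds its last target. There are 200 camera calls.

### The job

Tidy the weighing bench: put the large steel cup, the small steel cup, the square bottle and the slide box each into the white rimmed tray that matches its shape and size, standing upright and flat on the tray's floor inside the rim. Set each one down gently without dropping it, and never tip one over.

Things in the scene. Friction and masses are not known exactly. Their poses are not given: they have to be found in the camera images.
- large_cup: The larger of two open, empty stainless steel sample cups: round, slightly tapered, 54 mm across the foot, 62 mm across the rim, 48 mm high, wall 3 mm, about 90 g. Loose, standing upright on the bench. Origin: centre of its underside; z up.
- small_cup: The smaller open, empty stainless steel sample cup: round, slightly tapered, 36 mm across the foot, 40 mm across the rim, 42 mm high, wall 3 mm, about 50 g. Loose, standing upright on the bench. Origin: centre of its underside; z up.
- square_bottle: Closed square glass bottle, green glass, body 42 x 42 mm and 52 mm high, above it a short neck and a round white screw cap 28 mm across; 75 mm high in all, about 150 g. Loose, standing upright. Origin: centre of its underside; x and y are square to its four sides, z up.
- slide_box: Shut grey plastic box for microscope slides with a plain white paper label on its lid, 84 mm long (its x), 32 mm wide (its y), 40 mm high, about 110 g; a black catch stands 2 mm proud of its +x end. Loose, lying on its base. Origin: centre of its underside; z up.
- large_round_tray: Larger round rimmed tray, the place of the large cup: 74 mm across inside the rim, 82 mm outside. Fixed to the bench, white plastic; floor 3 mm thick, rim 4 mm wide with its top 8 mm above the bench (5 mm above the floor). Origin: centre of its underside, on the bench; z up.
- small_round_tray: Smaller round rimmed tray, the place of the small cup: 56 mm across inside the rim, 64 mm outside. Fixed to the bench, white plastic; floor 3 mm thick, rim 4 mm wide with its top 8 mm above the bench (5 mm above the floor). Origin: centre of its underside, on the bench; z up.
- square_tray: Square rimmed tray, the place of the square bottle: 62 x 62 mm inside the rim, 70 x 70 mm outside. Fixed to the bench, white plastic; floor 3 mm thick, rim 4 mm wide with its top 8 mm above the bench (5 mm above the floor). Origin: centre of its underside, on the bench; z up, x and y square to its sides.
- oblong_tray: Oblong rimmed tray, the place of the slide box: 104 mm long (its x) by 52 mm wide (its y) inside the rim, 112 x 60 mm outside. Fixed to the bench, white plastic; floor 3 mm thick, rim 4 mm wide with its top 8 mm above the bench (5 mm above the floor). Origin: centre of its underside, on the bench; z up. The box fits either way round.
Mind the look-alikes: they are no part of the job. Leave any blue or purple look-alike of the slide_box alone. Leave any red look-alike of the oblong_tray alone.

How it is judged (in metres and radians):
At the end, for the whole second after the job is handed in: Each of the four things stands in its own matching tray: its centre within 15 mm of the tray's centre seen from above, its underside no more than 5.5 mm above the bench (so on the tray's floor at 3 mm, not on the rim), leaning less than 0.06 rad, and at rest (under 0.02 m/s) (horizontal distance between large_cup and large_round_tray below 0.015 m and z of large_cup in the frame of large_round_tray below 0.0055 m and angle between each of large_cup, small_cup, square_bottle, slide_box's own z axis and vertical below 0.06 rad and linear speed of each of large_cup, small_cup, square_bottle, slide_box below 0.02 m/s and horizontal distance between small_cup and small_round_tray below 0.015 m and z of small_cup in the frame of small_round_tray below 0.0055 m and horizontal distance between square_bottle and square_tray below 0.015 m and z of square_bottle in the frame of square_tray below 0.0055 m and horizontal distance between slide_box and oblong_tray below 0.015 m and z of slide_box in the frame of oblong_tray below 0.0055 m); the robot touches nothing.
It fails at once if one of the four things tipped over (leaning more than 40 degrees) (angle between any of large_cup, small_cup, square_bottle, slide_box's own z axis and vertical above 0.7 rad).
It fails at once if one of the four things dropped or flung (faster than 0.6 m/s while the fingers do not hold it) ((linear speed of large_cup above 0.6 m/s and contact force between the fingers and large_cup below 0.05 N) or (linear speed of small_cup above 0.6 m/s and contact force between the fingers and small_cup below 0.05 N) or (linear speed of square_bottle above 0.6 m/s and contact force between the fingers and square_bottle below 0.05 N) or (linear speed of slide_box above 0.6 m/s and contact force between the fingers and slide_box below 0.05 N)).
It also fails if it takes over 104 s, if anything falls off the work surface, if the arm or the gripper's body presses on something with over 40 N, if the wrist force passes 120 N, or if a joint passes its speed limit or range.

## Working session

There is one attempt and no reset: what is moved stays moved. The work goes in short steps, Python scripts to look and compute and a tool call to move; the robot and the scene stay as the last step left them, time stands still between calls to the robot, and variables do not carry over. Pictures are saved under pics/ and viewed, at most 14 in all, crops included, and the job is handed in when it is done.

Besides the shell and the picture viewer there is one more tool, called as name([rows], argument=value, ...), one row to a line, values as JSON. move_arm: Moves the arm, as the interface text tells. Shifts and turns lie within -1 to 1; 1 stands for 25 mm of shift or 4 degrees of turn. Its arguments: {"type":"object","properties":{"motion":{"type":"array","items":{"type":"array"}},"grip_force":{"type":"number"}},"required":["motion"]}

```bash
mkdir -p pics; ls; python3 - <<'E'
from workcell import *
import cv2
for n in("scene","side","wrist"):
    cv2.imwrite(f"pics/{n}0.png",grab_frame(n)); print(n,camera_info(n))
print(state())
E
```

```text
pics
scene {'fx': 384.57395071241086, 'fy': 384.57395071241086, 'cx': 274.85048784526873, 'cy': 211.74846598000593, 'k1': -0.0029691838257682283, 'rvec': array([ 1.5841926 ,  2.14864544, -0.74703462]), 'tvec': array([ 206.01355027, -337.97644184, 1354.0572034 ])}
side {'fx': 486.56140792855876, 'fy': 486.56140792855876, 'cx': 274.69008797202963, 'cy': 210.1187115965725, 'k1': -0.015770751260711917, 'rvec': array([ 2.34477738, -0.24697063,  0.1296594 ]), 'tvec': array([-457.47198281,   70.05020619, 1177.63574595])}
wrist {'fx': 373.606600188204, 'fy': 373.606600188204, 'cx': 285.07816539783937, 'cy': 209.6037571618685, 'k1': -0.014083560385270779, 'rvec': array([-2.83958499e+00,  4.64772558e-04,  2.80926127e-03]), 'tvec': array([-573.44698474,  -32.84198045,  391.86225163])}
{'time_s': 0.15, 'qpos': array([-1.14496515e+00,  1.83425878e+01,  8.96891072e+01, -1.08501199e-03,
        7.20426669e+01, -1.14718037e+00]), 'qvel': array([-0.01071013, -0.12169635, -0.18132259,  0.05315699,  0.03033419,
        0.00610619]), 'effort': array([-5.72294630e-04, -4.12774551e+01, -2.32154489e+01,  7.26667210e-02,
        4.33494255e-02, -9.00343002e-05]), 'ee_pos': array([5.74636380e+02, 1.15244228e-02, 2.13328238e+02]), 'ee_rot': array([-1.79925632e+02, -4.57264348e-04,  9.00025501e+01]), 'force': array([-0.26266913,  0.97414174, -0.85982191]), 'torque': array([ 0.04313826, -0.07016035, -0.02306149]), 'gripper_force': 0.0, 'gripper_width': 91.09729258246541}
```

View pics/scene0.png

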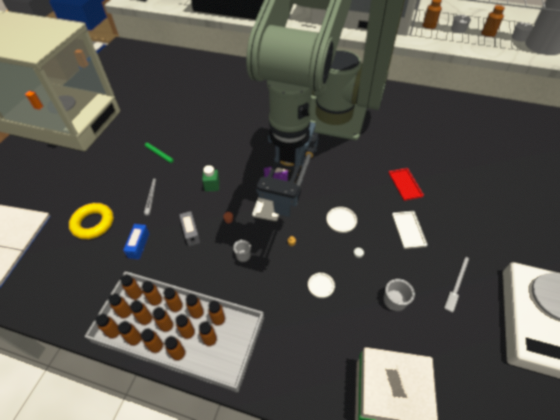

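View pics/side0.png

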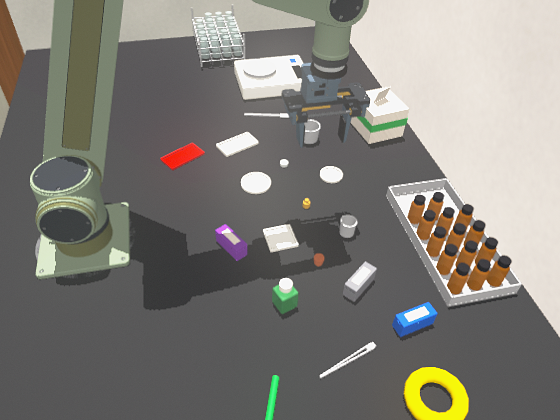

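The side view shows the round trays at (256,182) and (331,174), the square tray at (281,238) and the white oblong tray at (237,144). The large cup is at (311,131), the small cup at (348,226), the bottle at (285,295) and the grey box at (360,281). The scene view agrees.

```bash
cat > h.py <<'E'
import numpy as np, cv2
from workcell import *
def cast(ci,px,z):
    px=np.asarray(px,float).reshape(-1,2); K=np.array([[ci['fx'],0,ci['cx']],[0,ci['fy'],ci['cy']],[0,0,1]])
    s=cv2.undistortPoints(px.reshape(-1,1,2),K,np.array([ci['k1'],0,0,0,0])).reshape(-1,2)
    R=cv2.Rodrigues(ci['rvec'])[0]; C=-R.T@ci['tvec']; d=np.c_[s,np.ones(len(s))]@R
    return (C+d*((z-C[2])/d[:,2])[:,None])[:,:2]
def blob(m,seed):
    n,l,st,c=cv2.connectedComponentsWithStats(m.astype(np.uint8))
    d=np.hypot(*(c[1:]-seed).T)+1e3*(st[1:,4]<25); i=1+d.argmin()
    return max(cv2.findContours((l==i).astype(np.uint8),cv2.RETR_EXTERNAL,cv2.CHAIN_APPROX_NONE)[0],key=len).reshape(-1,2)
def rect(ci,c,z):
    p=cast(ci,c,z).astype(np.float32); (x,y),(w,h),a=cv2.minAreaRect(p); 
    if w<h: w,h,a=h,w,a-90
    return np.round([x,y,w,h,(a+90)%180-90],1)   # a: direction of long side
E
python3 - <<'E'
from h import *
S={'scene':dict(lr=(342,219),sr=(321,285),sq=(265,210),ob=(409,229),L=(398,295),s=(242,251),cap=(209,171)),
'side':dict(lr=(256,182),sr=(331,174),sq=(281,238),ob=(237,144),L=(311,131),s=(348,226),cap=(286,286),)}
for n in S:
    im=cv2.imread(f'pics/{n}0.png'); ci=camera_info(n); hsv=cv2.cvtColor(im,cv2.COLOR_BGR2HSV)
    for k,s in S[n].items():
        z={'L':48,'s':42,'cap':75}.get(k,6)
        m=(im.min(2)>(150 if z==6 else 90)) if k!='cap' else (im.min(2)>130)
        c=blob(m,s); print(n,k,len(c),rect(ci,c,z))
    m=(hsv[...,1]>100)&(hsv[...,0]>50)&(hsv[...,0]<80)&(hsv[...,2]>30)
    c=blob(m,(285,298) if n=='side' else (209,180)); print('bottle',rect(ci,c,30))
    m=(im.min(2)>70); c=blob(m,(360,281) if n=='side' else (189,228)); print('box',rect(ci,c,25))
w=cv2.imread('pics/side0.png')[200:330,220:440]; cv2.imwrite('pics/c1.png',cv2.resize(w,None,fx=3.6,fy=3.6,interpolation=2))
E
```

```text
scene lr 75 [440.8 117.8  82.8  80.9 -24. ]
scene sr 71 [653.4 110.   64.2  62.6 -72.9]
scene sq 36 [ 471.9 -117.2   53.1   22.8    1.7]
scene ob 108 [420.3 300.  114.9  62.9  22.9]
scene L 78 [639.4 289.2  68.2  65.2 -31.5]
scene s 53 [ 629.6 -106.9   44.1   41.9   70.6]
scene cap 28 [ 430.3 -279.3   35.5   29.7   16.6]
bottle [ 432.6 -279.1   79.9   46.7   27.9]
box [ 600.2 -270.   110.9   36.4   38.1]
side lr 75 [440.6 116.4  86.1  79.8  78.8]
side sr 57 [654.1 109.7  70.3  61.7  73.7]
side sq 97 [461.7 -92.9  78.2  72.1 -86.2]
side ob 88 [420.  299.4 118.6  72.   23.1]
side L 4879 [ 663.   364.1 2442.1 1746.5   -9.6]
side s 4879 [ 665.8  372.8 2459.5 1759.    -9.6]
side cap 43 [ 426.9 -284.9   38.1   26.9   77.1]
bottle [ 431.3 -283.2   69.6   49.5   89.3]
box [ 688.4 -375.3   54.5   22.2   10.8]
```

View pics/wrist0.png

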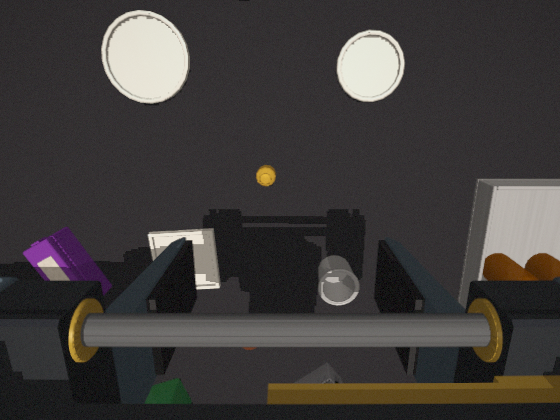

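The wrist view shows both round trays whole, at (146,57) and (370,66). The square tray is at about (185,260), partly shaded with corners near (149,233), (213,229) and (219,289). The small cup's rim is at (339,287).

```bash
python3 - <<'E'
from h import *
im=cv2.imread('pics/wrist0.png'); ci=camera_info('wrist')
for k,s in dict(lr=(146,57),sr=(370,66)).items(): print(k,rect(ci,blob(im.min(2)>100,s),8))
c=cast(ci,[(149,233),(213,229),(219,289),(162,291)],8); print('sq',c.round(1),c.mean(0))
print('cup',cast(ci,[(319,287),(358,287),(339,270),(339,304)],42).round(1))
print('knob',cast(ci,[(265,176)],8), 'brown',cast(ci,[(249,347)],8))
si=camera_info('side'); print('box top corners',cast(si,[(345,281),(362,264),(376,268),(360,288)],40).round(1)); print('brown,white',cast(si,[(318,259),(284,163)],8).round(1))
E
```

```text
lr [441.7 117.1  81.4  81.2 -18.9]
sr [6.538e+02 1.092e+02 6.330e+01 6.270e+01 1.000e-01]
sq [[ 427.2  -58.3]
 [ 496.4  -53.6]
 [ 498.9 -125.6]
 [ 434.2 -128.3]] [464.17374232 -91.46370003]
cup [[ 608.1 -104.2]
 [ 648.  -104.2]
 [ 627.7  -85. ]
 [ 629.4 -124. ]]
knob [[552.93757057   4.06399139]] brown [[ 530.4139888  -203.13835226]]
box top corners [[ 563.1 -274.9]
 [ 615.4 -237.7]
 [ 642.2 -254.8]
 [ 588.8 -299.2]]
brown,white [[ 532.6 -179.1]
 [ 535.4  179.3]]
```

View pics/c1.png

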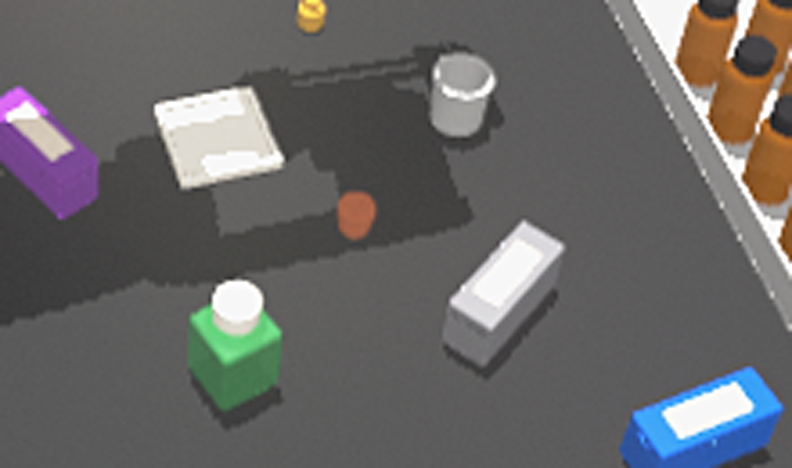

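The crop confirms a clear grey box, a bottle and a cup, with a small brown knob between them. I'll start with the small cup.

move_arm([
  [91, [0.355, -0.697, -0.9], [0, 0, 0]],
  [91, [0.355, -0.697, -0.9], [0, 0, 0]],
  [91, [0.355, -0.697, -0.9], [0, 0, 0]],
  [91, [0.355, -0.697, -0.9], [0, 0, 0]],
  [91, [0.355, -0.697, -0.9], [0, 0, 0]],
  [91, [0.355, -0.697, -0.9], [0, 0, 0]],
  [91, [0, 0, -0.6], [0, 0, 0]],
  [91, [0, 0, -0.6], [0, 0, 0]],
  [91, [0, 0, -0.6], [0, 0, 0]],
  [91, [0, 0, -0.5], [0, 0, 0]],
  [91, [0, 0, -0.2], [0, 0, 0]],
  [91, [0, 0, 0], [0, 0, 0]],
], grip_force=20)

```text
time_s: 1.15
ee_pos: [627.1, -104.4, 14.8]
ee_rot: [-179.8, -0.0, 90.0]
force: [0.1, -1.2, -0.5]
gripper_width: 90.8
gripper_force: 0.0
```

move_arm([
  [50, [0, 0, 0], [0, 0, 0]],
  [50, [0, 0, 0], [0, 0, 0]],
  [50, [0, 0, 0], [0, 0, 0]],
  [50, [0, 0, 0], [0, 0, 0]],
  [30, [0, 0, 0], [0, 0, 0]],
  [30, [0, 0, 0], [0, 0, 0]],
  [30, [0, 0, 0], [0, 0, 0]],
  [30, [0, 0, 0], [0, 0, 0]],
  [30, [0, 0, 0], [0, 0, 0]],
  [30, [0, 0, 0], [0, 0, 0]],
  [30, [0, 0, 0], [0, 0, 0]],
  [30, [0, 0, 0], [0, 0, 0]],
])

```text
time_s: 2.15
ee_pos: [628.4, -104.6, 16.5]
ee_rot: [180.0, 0.0, 90.0]
force: [0.2, -0.8, -0.4]
gripper_width: 38.6
gripper_force: 20.0
```

move_arm([
  [30, [0, 0, 0.3], [0, 0, 0]],
  [30, [0, 0, 0.6], [0, 0, 0]],
  [30, [0, 0.2, 0.6], [0, 0, 0]],
  [30, [0.1, 0.5, 0.3], [0, 0, 0]],
  [30, [0.1, 0.8, 0], [0, 0, 0]],
  [30, [0.12, 1.0, 0], [0, 0, 0]],
  [30, [0.1, 1.0, 0], [0, 0, 0]],
  [30, [0.1, 1.0, 0], [0, 0, 0]],
  [30, [0.1, 1.0, 0], [0, 0, 0]],
  [30, [0.1, 1.0, 0], [0, 0, 0]],
  [30, [0.1, 0.9, 0], [0, 0, 0]],
  [30, [0.1, 0.6, 0], [0, 0, 0]],
  [30, [0.1, 0.36, -0.3], [0, 0, 0]],
  [30, [0, 0.2, -0.4], [0, 0, 0]],
  [30, [0, 0, -0.4], [0, 0, 0]],
  [30, [0, 0, -0.3], [0, 0, 0]],
  [30, [0, 0, -0.15], [0, 0, 0]],
  [30, [0, 0, 0], [0, 0, 0]],
  [30, [0, 0, 0], [0, 0, 0]],
])

```text
time_s: 3.73
ee_pos: [653.6, 108.5, 22.3]
ee_rot: [-180.0, 0.0, 89.9]
force: [-0.2, -0.3, 0.6]
gripper_width: 38.0
gripper_force: 20.0
```

move_arm([
  [30, [0, 0.04, -0.06], [0, 0, 0]],
  [30, [0, 0, -0.05], [0, 0, 0]],
  [30, [0, 0, 0], [0, 0, 0]],
  [30, [0, 0, 0], [0, 0, 0]],
])

```text
time_s: 4.07
ee_pos: [653.8, 110.4, 20.2]
ee_rot: [180.0, -0.0, 90.0]
force: [-0.2, 0.5, -0.5]
gripper_width: 38.4
gripper_force: 20.0
```

```bash
python3 - <<'E'
from h import *
print(state()['force'],state()['ee_pos'])
a=grab_frame('wrist')[120:420,130:530]; b=grab_frame('side')[120:220,280:400]
cv2.imwrite('pics/p1.png',np.hstack([a,cv2.resize(b,(360,300),interpolation=2)]))
E
```

```text
[-0.20700034  0.4572266  -0.5404977 ] [653.84675285 110.39427848  20.2060132 ]
```

View pics/p1.png

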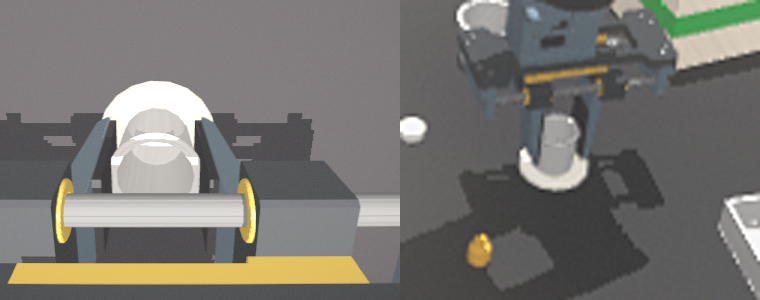

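The small cup is inside its tray and upright. I'll lower the last bit, release, and move off to look at the large cup.

move_arm([
  [30, [0, 0, -0.03], [0, 0, 0]],
  [30, [0, 0, 0], [0, 0, 0]],
  [42, [0, 0, 0], [0, 0, 0]],
  [50, [0, 0, 0], [0, 0, 0]],
  [91, [0, 0, 0], [0, 0, 0]],
  [91, [0, 0, 0], [0, 0, 0]],
  [91, [0, 0, 0], [0, 0, 0]],
  [91, [0, 0, 0], [0, 0, 0]],
  [91, [0, 0, 0], [0, 0, 0]],
  [91, [0, 0, 0.8], [0, 0, 0]],
  [91, [0, 0, 1], [0, 0, 0]],
  [91, [0, 0, 1], [0, 0, 0]],
  [91, [0, 0.2, 1], [0, 0, 0]],
  [91, [-0.4, 0.8, 1], [0, 0, 0]],
  [91, [0, 1, 0.6], [0, 0, 0]],
  [91, [0, 0.6, 0], [0, 0, 0]],
  [91, [0, 0, 0], [0, 0, 0]],
  [91, [0, 0, 0], [0, 0, 0]],
])

```text
time_s: 5.67
ee_pos: [643.0, 175.7, 152.8]
ee_rot: [-179.9, 0.1, 90.1]
force: [0.0, -0.8, -0.3]
gripper_width: 91.1
gripper_force: 0.0
```

```bash
python3 - <<'E'
from h import *
ci=camera_info('wrist'); im=grab_frame('wrist'); cv2.imwrite('pics/w2.png',im); np.save('w2.npy',ci,allow_pickle=True); print(state()['ee_pos'])
E
```

```text
[642.89503605 174.91260228 152.31270273]
```

View pics/w2.png

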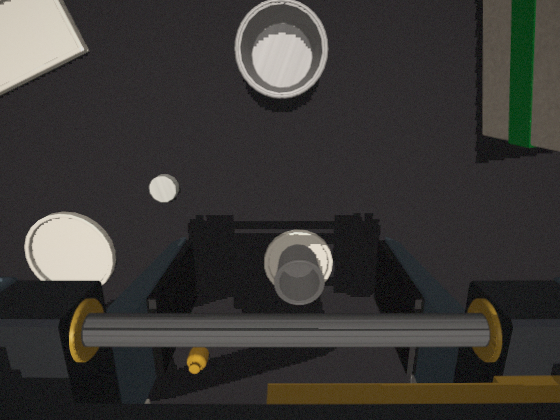

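The wrist view shows the large cup's rim spanning columns 235-328 and rows 1-94. The small cup stands in its tray with its rim at (299,282). The tissue box's edge is at column 478.

```bash
python3 - <<'E'
from h import *
ci=np.load('w2.npy',allow_pickle=True).item()
print(cast(ci,[(235,49),(328,49),(281,1),(281,95)],48).round(1))
print('small',cast(ci,[(274,282),(324,282),(299,262),(299,305)],45).round(1))
for z in(0,80): print('tissue',z,cast(ci,[(476,158),(481,1),(482,136)],z).round(1))
print('lr',cast(ci,[(26,250),(115,250)],8).round(1))
E
```

```text
[[607.8 289.3]
 [671.  289.3]
 [639.1 318.6]
 [639.  259.3]]
small [[632.9 111.2]
 [674.3 111.3]
 [653.4 129.4]
 [653.9  89.5]]
tissue 0 [[807.6 207.2]
 [793.3 329.4]
 [809.9 226.1]]
tissue 80 [[766.6 220.5]
 [755.8 312.3]
 [768.3 234.7]]
lr [[403.5 123. ]
 [486.2 123.4]]
```

move_arm([
  [91, [-0.06, 0.5, -0.4], [0, 0, 0]],
  [91, [-0.06, 0.9, -0.7], [0, 0, 0]],
  [91, [-0.06, 0.9, -0.7], [0, 0, 0]],
  [91, [0, 0.9, -0.7], [0, 0, 0]],
  [91, [0, 0.8, -0.5], [0, 0, 0]],
  [91, [0, 0.54, 0], [0, 0, 0]],
  [91, [0, 0, -0.2], [0, 0, 0]],
  [91, [0, 0, -0.6], [0, 0, 0]],
  [91, [0, 0, -0.6], [0, 0, 0]],
  [91, [0, 0, -0.6], [0, 0, 0]],
  [91, [0, 0, -0.4], [0, 0, 0]],
  [91, [0, 0, -0.13], [0, 0, 0]],
  [70, [0, 0, 0], [0, 0, 0]],
  [70, [0, 0, 0], [0, 0, 0]],
  [55, [0, 0, 0], [0, 0, 0]],
  [50, [0, 0, 0], [0, 0, 0]],
  [50, [0, 0, 0], [0, 0, 0]],
  [50, [0, 0, 0], [0, 0, 0]],
  [50, [0, 0, 0], [0, 0, 0]],
  [50, [0, 0, 0], [0, 0, 0]],
])

```text
time_s: 7.38
ee_pos: [639.9, 289.2, 17.0]
ee_rot: [179.9, -0.0, 90.0]
force: [0.0, 0.3, 4.2]
gripper_width: 61.2
gripper_force: 20.0
```

move_arm([
  [50, [0, 0, 0.2], [0, 0, 0]],
  [50, [0, 0, 0.5], [0, 0, 0]],
  [50, [-0.2, -0.2, 0.6], [0, 0, 0]],
  [50, [-0.5, -0.45, 0.5], [0, 0, 0]],
  [50, [-0.8, -0.7, 0.2], [0, 0, 0]],
  [50, [-0.9, -0.78, 0], [0, 0, 0]],
  [50, [-0.9, -0.78, 0], [0, 0, 0]],
  [50, [-0.9, -0.78, 0], [0, 0, 0]],
  [50, [-0.9, -0.78, 0], [0, 0, 0]],
  [50, [-0.9, -0.78, 0], [0, 0, 0]],
  [50, [-0.9, -0.78, 0], [0, 0, 0]],
  [50, [-0.6, -0.5, 0], [0, 0, 0]],
  [50, [-0.3, -0.25, 0], [0, 0, 0]],
  [50, [-0.12, -0.1, -0.3], [0, 0, 0]],
  [50, [0, 0, -0.5], [0, 0, 0]],
  [50, [0, 0, -0.5], [0, 0, 0]],
  [50, [0, 0, -0.4], [0, 0, 0]],
  [50, [0, 0, -0.1], [0, 0, 0]],
  [50, [0, 0, 0], [0, 0, 0]],
  [50, [0, 0, 0], [0, 0, 0]],
])

```text
time_s: 9.05
ee_pos: [442.3, 117.4, 21.1]
ee_rot: [179.9, -0.0, 90.0]
force: [0.5, -0.3, -1.4]
gripper_width: 61.1
gripper_force: 20.0
```

```bash
python3 - <<'E'
from h import *
print(state()['force'],state()['ee_pos'])
a=grab_frame('wrist')[120:420,100:500]; b=grab_frame('side')[125:225,200:320]
cv2.imwrite('pics/p2.png',np.hstack([a,cv2.resize(b,(360,300),interpolation=2)]))
E
```

```text
[ 0.49605925 -0.28406579 -1.39984084] [442.25935332 117.39855491  21.14796106]
```

View pics/p2.png

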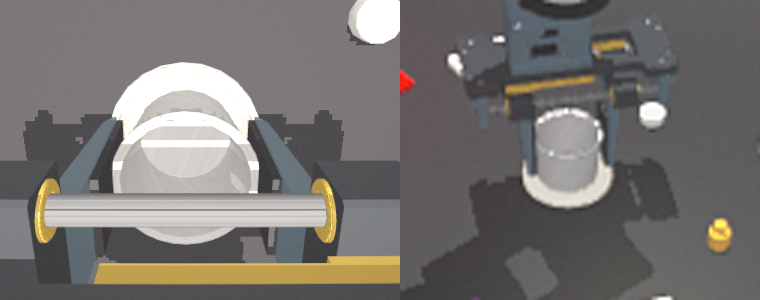

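The large cup is inside its tray. I'll lower the last bit, release, and fly back to look at the square tray.

move_arm([
  [50, [0, 0, -0.03], [0, 0, 0]],
  [50, [0, 0, -0.03], [0, 0, 0]],
  [50, [0, 0, 0], [0, 0, 0]],
  [64, [0, 0, 0], [0, 0, 0]],
  [70, [0, 0, 0], [0, 0, 0]],
  [91, [0, 0, 0], [0, 0, 0]],
  [91, [0, 0, 0], [0, 0, 0]],
  [91, [0, 0, 0], [0, 0, 0]],
  [91, [0, 0, 0], [0, 0, 0]],
  [91, [0, 0, 0.8], [0, 0, 0]],
  [91, [0, 0, 1], [0, 0, 0]],
  [91, [0, 0, 1], [0, 0, 0]],
  [91, [0, -0.3, 1], [0, 0, 0]],
  [91, [0.2, -0.9, 1], [0, 0, 0]],
  [91, [0.2, -1, 0.6], [0, 0, 0]],
  [91, [0.2, -1, 0], [0, 0, 0]],
  [91, [0.2, -1, 0], [0, 0, 0]],
  [91, [0, -1, 0], [0, 0, 0]],
  [91, [0, -1, 0], [0, 0, 0]],
  [91, [0, -1, 0], [0, 0, 0]],
])

```text
time_s: 10.82
ee_pos: [461.0, -64.3, 154.5]
ee_rot: [180.0, -0.0, 90.0]
force: [0.4, 0.3, -1.0]
gripper_width: 90.6
gripper_force: 0.0
```

move_arm([
  [91, [0, -1, 0], [0, 0, 0]],
  [91, [0, -1, 0], [0, 0, 0]],
  [91, [0, -1, 0], [0, 0, 0]],
  [91, [0, -1, 0], [0, 0, 0]],
  [91, [0, -1, 0], [0, 0, 0]],
  [91, [0, -0.8, 0], [0, 0, 0]],
  [91, [0, 0, 0], [0, 0, 0]],
  [91, [0, 0, 0], [0, 0, 0]],
])

```text
time_s: 11.48
ee_pos: [461.0, -208.5, 154.2]
ee_rot: [-180.0, -0.0, 89.9]
force: [-0.3, -0.0, -0.0]
gripper_width: 91.0
gripper_force: 0.0
```

```bash
python3 - <<'E'
from h import *
ci=camera_info('wrist'); im=grab_frame('wrist'); cv2.imwrite('pics/w3.png',im); np.save('w3.npy',ci,allow_pickle=True); print(state()['ee_pos'],state()['qpos'])
E
```

```text
[ 460.8838717  -207.67491732  154.18813683] [-2.55821657e+01  1.48901423e+01  1.03813156e+02  3.81312707e-02
  6.13566558e+01 -2.55495711e+01]
```

move_arm([
  [91, [0.2, -0.4, 0.4], [0, 0, 0]],
  [91, [0.2, -0.8, 0.5], [0, 0, 0]],
  [91, [0.2, -1, 0.5], [0, 0, 0]],
  [91, [0.2, -1, 0.4], [0, 0, 0]],
  [91, [0.2, -1, 0], [0, 0, 0]],
  [91, [0.2, -1, 0], [0, 0, 0]],
  [91, [0.4, -1, 0], [0, 0, 0]],
  [91, [0.4, -0.6, 0], [0, 0, 0]],
  [91, [0, -0.2, 0], [0, 0, 0]],
  [91, [0, 0, 0], [0, 0, 0]],
  [91, [0, 0, 0], [0, 0, 0]],
])

```text
time_s: 12.45
ee_pos: [510.9, -381.4, 199.1]
ee_rot: [-179.9, -0.1, 90.1]
force: [0.9, 0.6, 0.6]
gripper_width: 90.9
gripper_force: 0.0
```

```bash
python3 - <<'E'
from h import *
ci=camera_info('wrist'); im=grab_frame('wrist'); cv2.imwrite('pics/w4.png',im); np.save('w4.npy',ci,allow_pickle=True); print(state()['ee_pos'],state()['qpos'])
cv2.imwrite('pics/w34.png',cv2.resize(np.vstack([cv2.imread('pics/w3.png')[:290],im[:290]]),None,fx=1,fy=1))
E
```

```text
[ 510.8827205  -381.32690433  199.41747596] [-3.77857111e+01  2.45172960e+01  8.21382068e+01  2.80143385e-02
  7.34234930e+01 -3.78567109e+01]
```

View pics/w34.png

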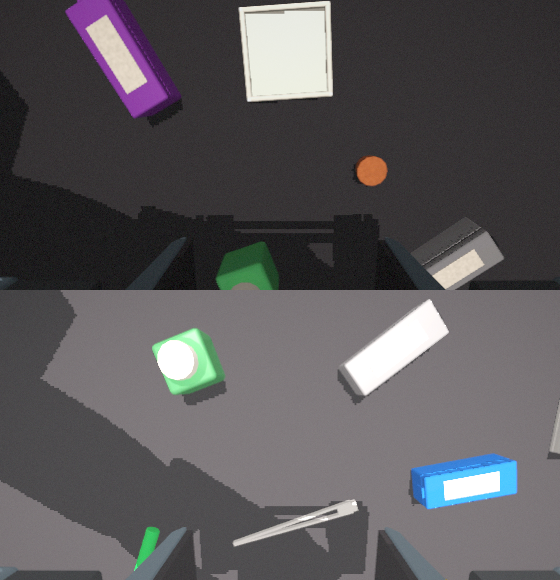

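```bash
python3 - <<'E'
from h import *
c3,c4=[np.load(f'w{i}.npy',allow_pickle=True).item() for i in(3,4)]
a,b=cv2.imread('pics/w3.png'),cv2.imread('pics/w4.png')
print('sq',rect(c3,blob(a.min(2)>110,(286,52)),8))
hsv=cv2.cvtColor(b,cv2.COLOR_BGR2HSV)
print('cap',rect(c4,blob(b.min(2)>200,(178,70)),75))
print('box sil',rect(c4,blob((b.min(2)>110)&(hsv[...,1]<60),(393,60)),40))
for R in((145,30,235,110),):pass
o=np.hstack([cv2.resize(b[30:110,140:240],(500,400),interpolation=2),cv2.resize(b[0:120,325:460],(300,267),interpolation=2).repeat(1,0) if 0 else np.zeros((400,1,3),np.uint8)])
o2=cv2.resize(b[0:120,325:460],(450,400),interpolation=2)
cv2.imwrite('pics/z.png',np.hstack([cv2.resize(b[30:110,145:235],(450,400),interpolation=2)[:,:340],o2]))
E
```

```text
sq [461.7 -92.9  70.1  69.7   3.5]
cap [ 428.7 -279.4   28.    27.3   65.8]
box sil [ 538.4 -423.6  481.   397.2    0. ]
```

View pics/z.png

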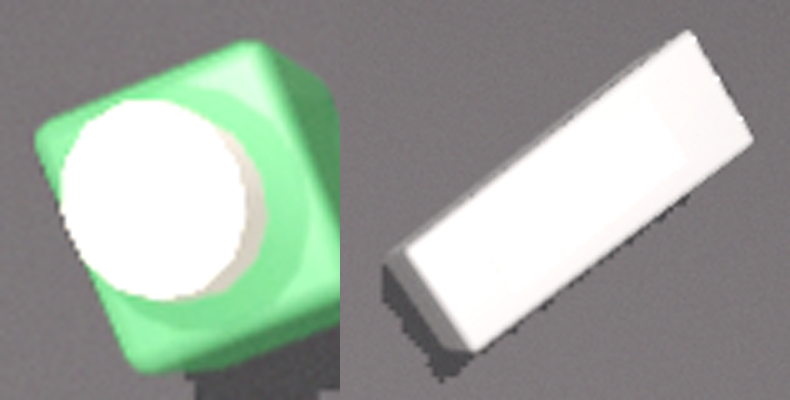

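```bash
python3 - <<'E'
from h import *
c4=np.load('w4.npy',allow_pickle=True).item()
p=cast(c4,[(345.1,75),(364.9,105.6),(448.6,42),(430,9.6)],40); e=np.diff(np.r_[p,p[:1]],axis=0)
print(p.round(1),p.mean(0).round(1),np.hypot(*e.T).round(1),np.degrees(np.arctan2(e[:,1],e[:,0])).round(1))
p=cast(c4,[(172,104.4),(152.6,56),(197.4,38.4)],52); e=np.diff(p,axis=0)
print(p.round(1),(p[0]+p[2])/2,np.hypot(*e.T).round(1),np.degrees(np.arctan2(e[:,1],e[:,0])).round(1))
E
```

```text
[[ 559.7 -281.7]
 [ 577.7 -306.2]
 [ 642.7 -256.1]
 [ 624.9 -232.4]] [ 601.2 -269.1] [30.4 82.1 29.6 81.8] [ -53.8   37.6  126.9 -142.9]
[[ 417.3 -304.9]
 [ 405.1 -268. ]
 [ 441.5 -255.3]] [ 429.40114701 -280.10099523] [38.9 38.5] [108.2  19.3]
```

Square tray is at (461.7,-92.9), turned 3.5°. The bottle is at (429,-280), turned 19°, and the box is at (601,-269), turned 37°. Sizes match the given ones, allowing for the rounded edges. Next I'll move over the bottle.

move_arm([
  [91, [-0.3, 0.4, -0.4], [0, 0, 0.7]],
  [91, [-0.5, 0.7, -0.6], [0, 0, 0.8]],
  [91, [-0.6, 0.8, -0.6], [0, 0, 0.8]],
  [91, [-0.7, 0.8, -0.6], [0, 0, 0.8]],
  [91, [-0.6, 0.8, -0.6], [0, 0, 0.8]],
  [91, [-0.4, 0.5, -0.6], [0, 0, 0.8]],
  [91, [-0.18, 0.08, -0.4], [0, 0, 0]],
  [91, [0, 0, 0], [0, 0, 0]],
  [91, [0, 0, 0], [0, 0, 0]],
])

```text
time_s: 13.25
ee_pos: [429.0, -280.1, 104.9]
ee_rot: [180.0, 0.0, 108.8]
force: [0.0, -1.0, 0.5]
gripper_width: 91.0
gripper_force: 0.0
```

move_arm([
  [91, [0, 0, -0.4], [0, 0, 0]],
  [91, [0, 0, -0.7], [0, 0, 0]],
  [91, [0, 0, -0.7], [0, 0, 0]],
  [91, [0, 0, -0.7], [0, 0, 0]],
  [91, [0, 0, -0.6], [0, 0, 0]],
  [91, [0, 0, -0.3], [0, 0, 0]],
  [91, [0, 0, -0.1], [0, 0, 0]],
  [70, [0, 0, 0], [0, 0, 0]],
  [50, [0, 0, 0], [0, 0, 0]],
  [50, [0, 0, 0], [0, 0, 0]],
  [50, [0, 0, 0], [0, 0, 0]],
  [35, [0, 0, 0], [0, 0, 0]],
  [35, [0, 0, 0], [0, 0, 0]],
  [35, [0, 0, 0], [0, 0, 0]],
  [35, [0, 0, 0], [0, 0, 0]],
  [35, [0, 0, 0], [0, 0, 0]],
  [35, [0, 0, 0], [0, 0, 0]],
], grip_force=25)

```text
time_s: 14.67
ee_pos: [429.3, -281.1, 17.1]
ee_rot: [180.0, 0.0, 108.8]
force: [-1.5, 1.5, 1.7]
gripper_width: 42.2
gripper_force: 24.8
```

move_arm([
  [35, [0, 0, 0.2], [0, 0, 0]],
  [35, [0, 0, 0.5], [0, 0, 0]],
  [35, [0, 0.2, 0.6], [0, 0, 0]],
  [35, [0.1, 0.5, 0.3], [0, 0, -0.3]],
  [35, [0.2, 0.8, 0], [0, 0, -0.5]],
  [35, [0.2, 0.9, 0], [0, 0, -0.5]],
  [35, [0.2, 1.0, 0], [0, 0, -0.5]],
  [35, [0.2, 1.0, 0], [0, 0, -0.5]],
  [35, [0.2, 1.0, 0], [0, 0, -0.5]],
  [35, [0.1, 0.9, 0], [0, 0, -0.5]],
  [35, [0.1, 0.6, 0], [0, 0, -0.5]],
  [35, [0, 0.4, 0], [0, 0, 0]],
  [35, [0, 0.2, -0.3], [0, 0, 0]],
  [35, [0, 0, -0.5], [0, 0, 0]],
  [35, [0, 0, -0.4], [0, 0, 0]],
  [35, [0, 0, -0.2], [0, 0, 0]],
  [35, [0, 0, 0], [0, 0, 0]],
  [35, [0, 0, 0], [0, 0, 0]],
])

```text
time_s: 16.17
ee_pos: [461.6, -94.0, 21.7]
ee_rot: [-180.0, -0.0, 93.6]
force: [-0.4, 0.5, -1.3]
gripper_width: 41.9
gripper_force: 24.8
```

```bash
python3 - <<'E'
from h import *
print(state()['force'],state()['ee_pos'])
a=grab_frame('wrist')[120:420,100:500]; b=grab_frame('side')[180:280,220:340]
cv2.imwrite('pics/p3.png',np.hstack([a,cv2.resize(b,(360,300),interpolation=2)]))
E
```

```text
[-0.38341262  0.5177695  -1.27628298] [461.61696645 -93.96784006  21.74611454]
```

View pics/p3.png

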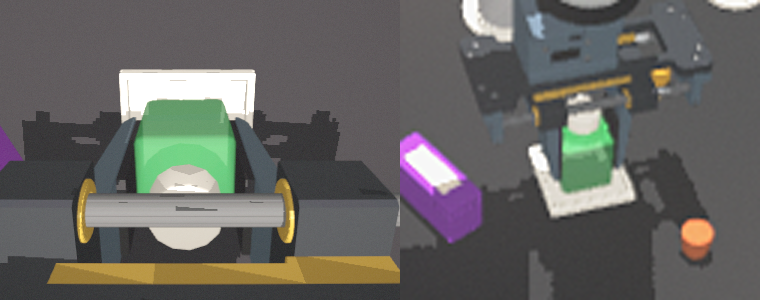

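The bottle stands inside the square tray. I'll lower, release, and move over the box.

move_arm([
  [35, [0, 0.03, -0.04], [0, 0, 0]],
  [35, [0, 0, -0.04], [0, 0, 0]],
  [35, [0, 0, 0], [0, 0, 0]],
  [44, [0, 0, 0], [0, 0, 0]],
  [55, [0, 0, 0], [0, 0, 0]],
  [91, [0, 0, 0], [0, 0, 0]],
  [91, [0, 0, 0], [0, 0, 0]],
  [91, [0, 0, 0], [0, 0, 0]],
  [91, [0, 0, 0], [0, 0, 0]],
  [91, [0, 0, 0], [0, 0, 0]],
  [91, [0, 0, 0.6], [0, 0, 0]],
  [91, [0, 0, 1], [0, 0, 0]],
  [91, [0, 0, 1], [0, 0, 0]],
  [91, [0, 0, 1], [0, 0, 0]],
  [91, [0.3, -0.3, 0.6], [0, 0, -0.9]],
  [91, [0.5, -0.6, 0], [0, 0, -1]],
  [91, [0.6, -0.7, 0], [0, 0, -1]],
  [91, [0.6, -0.8, 0], [0, 0, -1]],
  [91, [0.6, -0.8, 0], [0, 0, -1]],
  [91, [0.6, -0.8, 0], [0, 0, -1]],
])

```text
time_s: 17.93
ee_pos: [542.2, -193.7, 125.0]
ee_rot: [-180.0, -0.0, 69.8]
force: [-0.3, 0.4, -0.6]
gripper_width: 91.2
gripper_force: 0.0
```

move_arm([
  [91, [0.6, -0.8, 0], [0, 0, -1]],
  [91, [0.6, -0.8, 0], [0, 0, -1]],
  [91, [0.6, -0.7, 0], [0, 0, -1]],
  [91, [0.4, -0.4, -0.3], [0, 0, -1]],
  [91, [0.18, -0.3, -0.4], [0, 0, -1]],
  [91, [0, -0.04, -0.4], [0, 0, -1]],
  [91, [0, 0, -0.3], [0, 0, -1]],
  [91, [0, 0, 0], [0, 0, -1]],
  [91, [0, 0, 0], [0, 0, -0.15]],
  [91, [0, 0, 0], [0, 0, 0]],
  [91, [0, 0, 0], [0, 0, 0]],
])

```text
time_s: 18.85
ee_pos: [601.4, -268.9, 90.2]
ee_rot: [180.0, -0.0, 37.5]
force: [-0.4, 0.6, 0.6]
gripper_width: 90.9
gripper_force: 0.0
```

```bash
python3 - <<'E'
from h import *
print(state()['ee_pos'],state()['ee_rot'])
a=grab_frame('wrist'); b=grab_frame('side')[180:340,220:400]; cv2.imwrite('pics/a.png',a)
cv2.imwrite('pics/p4.png',np.hstack([a[20:],cv2.resize(b,(240,400),interpolation=2)]))
E
```

```text
[ 601.42701145 -268.8608188    90.24145841] [ 1.79967678e+02 -1.31612135e-02  3.74835269e+01]
```

View pics/p4.png

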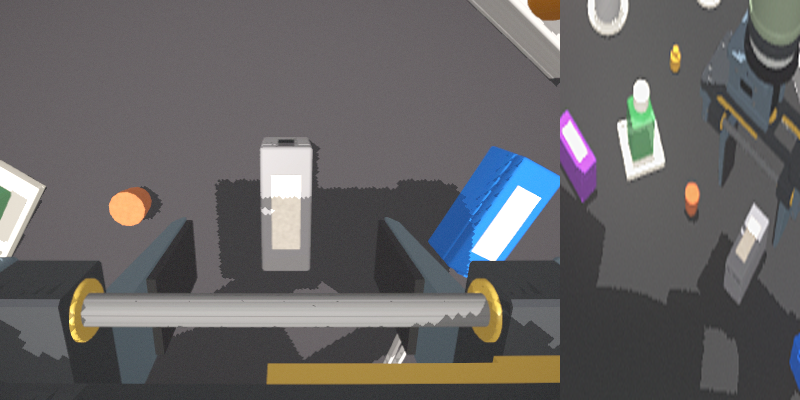

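The fingers straddle the aligned grey box, and the blue look-alike is clear to the right. The bottle stands upright in its tray.

move_arm([
  [91, [0, 0, -0.4], [0, 0, 0]],
  [91, [0, 0, -0.6], [0, 0, 0]],
  [91, [0, 0, -0.6], [0, 0, 0]],
  [91, [0, 0, -0.6], [0, 0, 0]],
  [91, [0, 0, -0.5], [0, 0, 0]],
  [91, [0, 0, -0.3], [0, 0, 0]],
  [70, [0, 0, 0], [0, 0, 0]],
  [50, [0, 0, 0], [0, 0, 0]],
  [40, [0, 0, 0], [0, 0, 0]],
  [40, [0, 0, 0], [0, 0, 0]],
  [40, [0, 0, 0], [0, 0, 0]],
  [40, [0, 0, 0], [0, 0, 0]],
  [26, [0, 0, 0], [0, 0, 0]],
  [26, [0, 0, 0], [0, 0, 0]],
  [26, [0, 0, 0], [0, 0, 0]],
  [26, [0, 0, 0], [0, 0, 0]],
  [26, [0, 0, 0], [0, 0, 0]],
  [26, [0, 0, 0], [0, 0, 0]],
])

```text
time_s: 20.45
ee_pos: [601.4, -268.8, 15.1]
ee_rot: [180.0, -0.0, 37.4]
force: [-0.4, 0.4, 0.4]
gripper_width: 31.9
gripper_force: 25.0
```

move_arm([
  [26, [0, 0, 0.2], [0, 0, 0]],
  [26, [0, 0, 0.5], [0, 0, 0]],
  [26, [0, 0, 0.8], [0, 0, 0]],
  [26, [0, 0, 0.8], [0, 0, 0]],
  [26, [0, 0.2, 0.8], [0, 0, 0]],
  [26, [-0.1, 0.4, 0.6], [0, 0, 0]],
  [26, [-0.2, 0.7, 0.3], [0, 0, 0]],
  [26, [-0.3, 0.9, 0], [0, 0, -0.2]],
  [26, [-0.3, 1, 0], [0, 0, -0.2]],
  [26, [-0.3, 1, 0], [0, 0, -0.2]],
  [26, [-0.3, 1, 0], [0, 0, -0.2]],
  [26, [-0.3, 1, 0], [0, 0, -0.2]],
  [26, [-0.3, 1, 0], [0, 0, -0.2]],
  [26, [-0.3, 1, 0], [0, 0, -0.2]],
  [26, [-0.3, 1, 0], [0, 0, -0.2]],
  [26, [-0.3, 1, 0], [0, 0, -0.2]],
  [26, [-0.3, 1, 0], [0, 0, -0.2]],
  [26, [-0.3, 1, 0], [0, 0, -0.2]],
  [26, [-0.3, 1, 0], [0, 0, -0.2]],
  [26, [-0.3, 1, 0], [0, 0, -0.2]],
])

```text
time_s: 22.12
ee_pos: [493.9, 88.1, 114.8]
ee_rot: [-180.0, 0.1, 27.0]
force: [1.2, -0.5, -1.8]
gripper_width: 32.1
gripper_force: 25.0
```

move_arm([
  [26, [-0.3, 1, 0], [0, 0, -0.2]],
  [26, [-0.3, 1, 0], [0, 0, -0.2]],
  [26, [-0.3, 1, 0], [0, 0, -0.2]],
  [26, [-0.3, 1, 0], [0, 0, -0.2]],
  [26, [-0.3, 1, 0], [0, 0, -0.2]],
  [26, [-0.3, 0.9, 0], [0, 0, 0]],
  [26, [-0.3, 0.7, 0], [0, 0, 0]],
  [26, [-0.3, 0.5, 0], [0, 0, 0]],
  [26, [-0.2, 0.3, -0.3], [0, 0, 0]],
  [26, [-0.16, 0.14, -0.5], [0, 0, 0]],
  [26, [0, 0, -0.6], [0, 0, 0]],
  [26, [0, 0, -0.5], [0, 0, 0]],
  [26, [0, 0, -0.1], [0, 0, 0]],
  [26, [0, 0, 0], [0, 0, 0]],
  [26, [0, 0, 0], [0, 0, 0]],
])

```text
time_s: 23.37
ee_pos: [427.0, 274.6, 65.1]
ee_rot: [180.0, 0.0, 23.0]
force: [0.2, -1.0, -0.7]
gripper_width: 32.3
gripper_force: 25.0
```

```bash
python3 - <<'E'
from h import *
print(state()['ee_pos'],state()['ee_rot'])
a=grab_frame('wrist'); b=grab_frame('side')[80:200,160:300]; cv2.imwrite('pics/a5.png',a); np.save('a5.npy',camera_info('wrist'),allow_pickle=True)
cv2.imwrite('pics/p5.png',np.hstack([a[:,130:500],cv2.resize(b,(420,420),interpolation=2)]))
E
```

```text
[426.9920125  274.6454325   65.10358174] [1.79993970e+02 7.95521139e-03 2.29978165e+01]
```

View pics/p5.png

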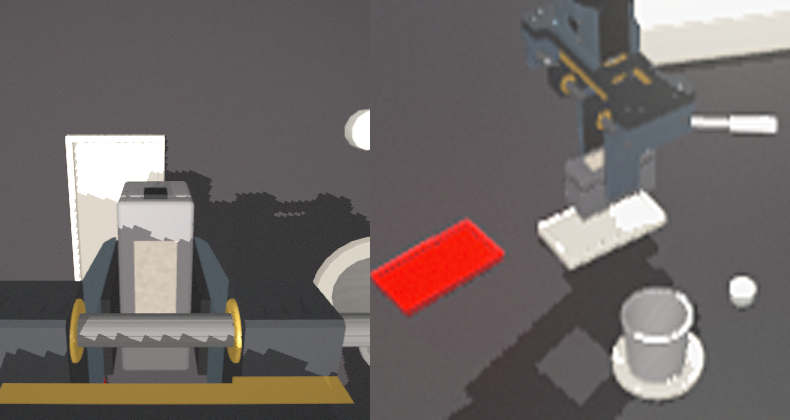

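The arm is 25 mm short in y (my miscount), with the tray just ahead of the box. I'll check the tray's far corners and where the box sits in the grip.

```bash
python3 - <<'E'
from h import *
c=np.load('a5.npy',allow_pickle=True).item()
t=cast(c,[(196,136),(295,136)],8); b=cast(c,[(248,203),(322,205)],90); u=np.array([np.cos(np.radians(23)),np.sin(np.radians(23))])
print(t,t.mean(0)-56*u, np.hypot(*(t[0]-t[1])),np.degrees(np.arctan2(*(t[0]-t[1])[::-1]))-90); print(b,b.mean(0)-42*u,np.hypot(*(b[0]-b[1])))
E
```

```text
[[461.53122232 347.89097458]
 [484.70728935 293.08467304]] [421.57098405 298.60688062] 59.50513230863715 22.922155821429428
[[459.94589872 305.34366894]
 [470.86927834 277.39331441]] [426.74638469 274.95778428] 30.009040988210245
```

move_arm([
  [26, [-0.08, 0.3, 0], [0, 0, 0]],
  [26, [-0.08, 0.4, 0], [0, 0, 0]],
  [26, [-0.08, 0.28, 0], [0, 0, 0]],
  [26, [0, 0, 0], [0, 0, 0]],
  [26, [0, 0, -0.4], [0, 0, 0]],
  [26, [0, 0, -0.5], [0, 0, 0]],
  [26, [0, 0, -0.5], [0, 0, 0]],
  [26, [0, 0, -0.3], [0, 0, 0]],
  [26, [0, 0, -0.1], [0, 0, 0]],
  [26, [0, 0, -0.04], [0, 0, 0]],
  [26, [0, 0, -0.03], [0, 0, 0]],
  [26, [0, 0, 0], [0, 0, 0]],
  [26, [0, 0, 0], [0, 0, 0]],
])

```text
time_s: 24.55
ee_pos: [421.7, 299.4, 18.7]
ee_rot: [-180.0, -0.1, 23.0]
force: [-0.2, -0.1, -0.5]
gripper_width: 31.6
gripper_force: 25.0
```

move_arm([
  [26, [0, 0, -0.03], [0, 0, 0]],
  [26, [0, 0, 0], [0, 0, 0]],
  [34, [0, 0, 0], [0, 0, 0]],
  [45, [0, 0, 0], [0, 0, 0]],
  [91, [0, 0, 0], [0, 0, 0]],
  [91, [0, 0, 0], [0, 0, 0]],
  [91, [0, 0, 0], [0, 0, 0]],
  [91, [0, 0, 0], [0, 0, 0]],
  [91, [0, 0, 0], [0, 0, 0]],
  [91, [0, 0, 0.5], [0, 0, 0]],
  [91, [0, 0, 1], [0, 0, 0]],
  [91, [0, 0, 1], [0, 0, 0]],
  [91, [0, 0, 1], [0, 0, 0]],
  [91, [0, 0, 1], [0, 0, 0]],
  [91, [0, 0, 1], [0, 0, 0]],
  [91, [0, 0, 0.5], [0, 0, 0]],
  [91, [0, 0, 0], [0, 0, 0]],
  [91, [0, 0, 0], [0, 0, 0]],
])

```text
time_s: 26.05
ee_pos: [421.3, 299.2, 167.7]
ee_rot: [-180.0, -0.1, 23.0]
force: [-0.1, -0.3, -0.2]
gripper_width: 91.2
gripper_force: 0.0
```

```bash
python3 - <<'E'
from h import *
a=grab_frame('side')[90:270,170:380]; b=grab_frame('scene')[140:320,210:450]
cv2.imwrite('pics/f.png',np.hstack([cv2.resize(a,(400,343),interpolation=2),cv2.resize(b,(400,343),interpolation=2)]))
E
```

```text
(no output)
```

View pics/f.png

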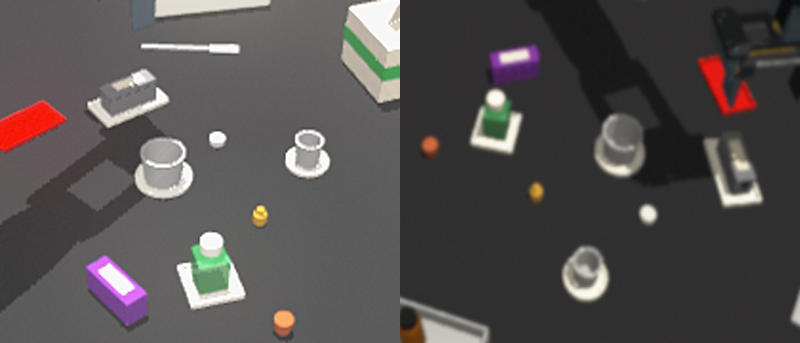

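Both views show all four things upright, each inside its own tray, with the gripper clear of everything. I'll hand in the job.

```bash
python3 -c "
from workcell import *
print(job_done())"
```

```text
the job is handed in; nothing more can be done
None
```

I handed the job in at about 26 s of the 104 s: final pictures show both cups, the bottle and the slide box upright in their own trays, look-alikes untouched (the hand-in returned no verdict).

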